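# Spare battery behind the lantern, lantern turned to the front

## Robot

A 6-joint arm with a two-finger parallel gripper is mounted at the origin on the work surface. World frame = base frame: x ahead of the robot, y to its left, z up, the work surface at z = 0. Lengths are in m, angles in rad, forces in N, time in s.
With the tool pointing down it reaches from about 0.35 to 1 m from the base axis. Payload 7.1 kg.
Tool frame: the origin (TCP) lies between the finger pads; the fingertips stand 22 mm ahead of it and the grasp point (between the pads) lies 3 mm ahead of it; x points along the fingers, y is the direction in which the jaws open and shut, and the axes are right-handed (so a half turn about x gives the same grasp; the last joint's range is limited). The gripper opens to 85 mm and grips with 20 to 120 N. Pads are 22 mm wide; open, the fingers measure 114 mm over their backs; the gripper's body (76 mm by 85 mm) begins 54 mm behind the grasp point. The pads swing forward as they close: fully open they stand 13 mm farther back than shut.
Start: joints at [1.129, 0.423, 1.63, -0, 1.089, -0.019], TCP at [0.256, 0.57, 0.253] pointing down, gripper open.
Joint ranges: [-3, 3], [-0.9, 2.11], [0.09, 2.58], [-1.31, 4.45], [0.11, 2.69], [-2.54, 2.54]. Speed limits (rad/s): [2.39, 2.39, 3.01, 3.14, 3.14, 3.14].

## Interface

Orientations are given as a rotation vector (axis times angle).
In Python, from rig import manip gives the robot as it stands. The module is installed in compiled form; this text tells all that it offers. Calls block until the motion is done:
- manip.move_to(position, orientation): joint-space move of the TCP to a pose.
- manip.servo_line(position, orientation=None, rate=0.15): straight line of the TCP; orientation=None keeps the orientation; rate is the mean speed in m/s.
- manip.set_joints(angles): joint-space move.
- manip.command_gripper(opening, f_grip=None): finger opening in m; f_grip is the grip in N (None keeps the last); returns when the fingers have stopped.
- manip.hold(seconds).
- manip.solve_ik(position, orientation): joint angles nearest the present ones, or None.
- manip.camera(name): name is "side" or "top" or "wrist"; returns a dict with "image" (384x512x3 uint8, red, green, blue), "fx", "fy", "cx", "cy" (pixels), "cam_to_world" (4x4, takes a point from camera to world coordinates); the wrist camera has in their place "mount" (4x4, takes a point from camera to tool coordinates, whose origin is the TCP and whose axes are the tool frame's). Camera axes: x right, y down, z forward; pixel columns grow to the right and rows downward; lengths in m; the calibration is good to about 2 mm. A picture is of the moment at which its call begins: read the wrist's pose just before it. There is no depth.
A pose or a line that the arm cannot do raises manip.IKError and nothing moves.
- manip.sign_off(): hands the job in, once; it reports no verdict.
Readings, each from a call of its own:
- manip.get_time(): time.
- manip.get_joint_positions(): joint angles.
- manip.get_joint_vel(): joint speeds.
- manip.get_tau(): joint torques, N m.
- manip.get_position(): TCP position.
- manip.get_ee_rot(): TCP orientation.
- manip.get_contact_force(): force on the tool from outside, world axes, zero at the start.
- manip.get_torque(): the same for the moment, N m.
- manip.get_width(): finger opening in m.
Only numpy, scipy, OpenCV 4.12 (cv2) and the standard library are available. Lean on these libraries where they do the work, as an engineer would, in place of code of your own. Each camera call takes 0.05 s, during which the arm holds its last target. There are 200 camera calls.

## Task

Pick up the lantern's spare battery pack lying flat on the shelf, stand it upright on one of its thin edges on the turntable, in the free space behind the lantern, and let it go. Then turn the turntable, without handling the lantern, until the lantern's front (orange switch and slanted solar cell) faces squarely to the front of the shelf, where the robot stands, and finish while still gripping the turntable, holding it still so that it cannot swing away. Lantern and pack must keep standing in their places on it, and the jar, torch, spoon and opener stay where they are.

Things in the scene. Friction and masses are not known exactly. Their poses are not given: they have to be found in the camera images.
- pack_center (a point): Spare battery pack: grey rounded slab, orange band near one end, green dots on one broad face, 80 x 56 x 24 mm, about 0.2 kg, loose, flat on the shelf at first. The point is its centre. Axes: x along the 80 mm, y along the 56 mm, z through the 24 mm thickness. Stands by itself on a 56 x 24 mm end or an 80 x 24 mm side.
- platter (a joint): Turntable angle in rad, 0 at the start, growing counter-clockwise seen from above. It turns freely without stops over at least one turn either way (friction about 0.02 N m) and stays where it is left, but swings at a light push.
- platter_axis (a point): White round plastic turntable; the point is on its fixed vertical axis at the flat floor's height, 20 mm above the shelf. 256 mm diameter; an upright lip all round, 8 mm thick (radius 120 to 128 mm), rises 26 mm above the floor and can be pinched from above anywhere, one finger inside, one outside. Own axes turn with it: x points from the lantern across the axis to the free half, z up.
- lantern: Cream solar lantern standing loose on the turntable about 60 mm from the axis, front outwards; 80 mm diameter, 150 mm tall, 0.38 kg. Origin: centre of its underside. Its -x is its front (round orange switch low down; dark solar cell on top, sloping to the front; thin handle folded back). It starts turned to the robot's right (-y), so the turntable goes clockwise from above by the shorter way.
- shelf_front (a point): A reference point on the blue shelf between robot and turntable, its axes along the world axes. The front of the shelf is the side towards -x, where the robot stands: the lantern faces front when its own x axis points along the world x axis (its front, -x, towards the robot side).
- jar: Clear plastic jar with a red screw lid, 80 mm diameter, 125 mm tall, standing; origin at the centre of its underside. Leave alone.
- torch: Solar torch, black with a yellow head, about 135 x 50 x 38 mm, lying flat; origin under its middle, x along its length. Leave alone.
- spoon: Wooden spoon lying flat, 250 mm long along its x axis, bowl 46 mm wide at the +x end; origin under its middle. Leave alone.
- opener: Flat steel bottle opener, 110 x 36 x 5 mm, lying flat, origin under its middle, x along its length. Leave alone.
Things that resemble listed ones, but are neither listed nor needed, are in the scene too. Of the things like the part that bears pack_center, leave any that is blue; of the rest the larger one is meant.

How it is judged:
By the outcome, as a careful person would: the job done as asked, in the order asked, and still so for the second after the job is handed in, while the arm keeps its last pose, push and grip.
It also fails if it takes over 66 s, if anything falls off the work surface, if the arm or the gripper's body presses on something with over 40 N, if the wrist force passes 120 N, or if a joint passes its speed limit or range.

## Working session

There is one attempt and no reset: what is moved stays moved. The work goes in short steps, each a Python script; the robot and the scene stay as the last script left them, time stands still between calls to the robot, and variables do not carry over. Pictures are saved under pics/ and viewed, about 8 in all and at most 12, crops included, and the job is handed in when it is done.

```bash
mkdir -p pics; cat > h.py <<'E'
from rig import manip
import numpy as np, cv2
from scipy.spatial.transform import Rotation as R
def snap(name,f):
    p=np.array(manip.get_position()); r=np.array(manip.get_ee_rot())
    c=manip.camera(name)
    if "mount" in c:
        T=np.eye(4); T[:3,:3]=R.from_rotvec(r).as_matrix(); T[:3,3]=p
        c["cam_to_world"]=T@np.array(c["mount"])
    cv2.imwrite(f"pics/{f}.png",c["image"][:,:,::-1])
    np.savez(f"pics/{f}.npz",**{k:np.array(c[k]) for k in("fx","fy","cx","cy","cam_to_world","image")})
    return c
def ray(c,u,v):
    T=np.array(c["cam_to_world"]); d=np.array([(u-c["cx"])/c["fx"],(v-c["cy"])/c["fy"],1.])
    return T[:3,3],T[:3,:3]@d
def onz(c,u,v,z):
    o,d=ray(c,u,v); return o+d*(z-o[2])/d[2]
def tri(l):
    A=np.zeros((3,3));b=np.zeros(3)
    for c,u,v in l:
        o,d=ray(c,u,v); d=d/np.linalg.norm(d); P=np.eye(3)-np.outer(d,d); A+=P;b+=P@o
    x=np.linalg.solve(A,b); return x
def proj(c,p):
    T=np.linalg.inv(np.array(c["cam_to_world"])); q=T[:3,:3]@np.array(p)+T[:3,3]
    return c["fx"]*q[0]/q[2]+c["cx"],c["fy"]*q[1]/q[2]+c["cy"]
def load(f): return dict(np.load(f"pics/{f}.npz"))
def down(a):  # tool x down, jaw axis y at world angle a
    x=np.array([0,0,-1.]);y=np.array([np.cos(a),np.sin(a),0]);return R.from_matrix(np.c_[x,y,np.cross(x,y)]).as_rotvec()
E
python3 - <<'E'
from h import *
for n in("top","side"):
    c=snap(n,n); print(n,c["fx"],c["cx"],c["cy"],np.round(c["cam_to_world"],3).tolist())
c=snap("wrist","w0")
print(np.round(c["mount"],3).tolist(),manip.get_time(),manip.get_ee_rot())
a=[load(n)["image"] for n in("top","side")]
E
python3 -c "
import cv2
a=[cv2.imread(f'pics/{n}.png') for n in('top','side')]
for n,i in zip('ts',a): cv2.imwrite(f'pics/{n}_big.png',cv2.resize(i,(800,600),interpolation=cv2.INTER_CUBIC))"
```

```text
top 351.6028782842247 251.29599725641995 192.30143580398078 [[0.012, -0.999, 0.052, 0.489], [-1.0, -0.012, 0.008, 0.008], [-0.008, -0.052, -0.999, 1.085], [0.0, 0.0, 0.0, 1.0]]
side 405.75266517078023 255.94190094867545 187.2322028838882 [[0.716, -0.499, 0.489, 0.002], [-0.698, -0.524, 0.487, -0.543], [0.013, -0.69, -0.724, 0.842], [0.0, 0.0, 0.0, 1.0]]
[[0.001, -0.3, 0.954, -0.122], [1.0, 0.001, -0.001, -0.001], [-0.001, 0.954, 0.3, -0.077], [0.0, 0.0, 0.0, 1.0]] 0.15 [ 0.33073622  1.54547543 -0.33253201]
```

View pics/t_big.png

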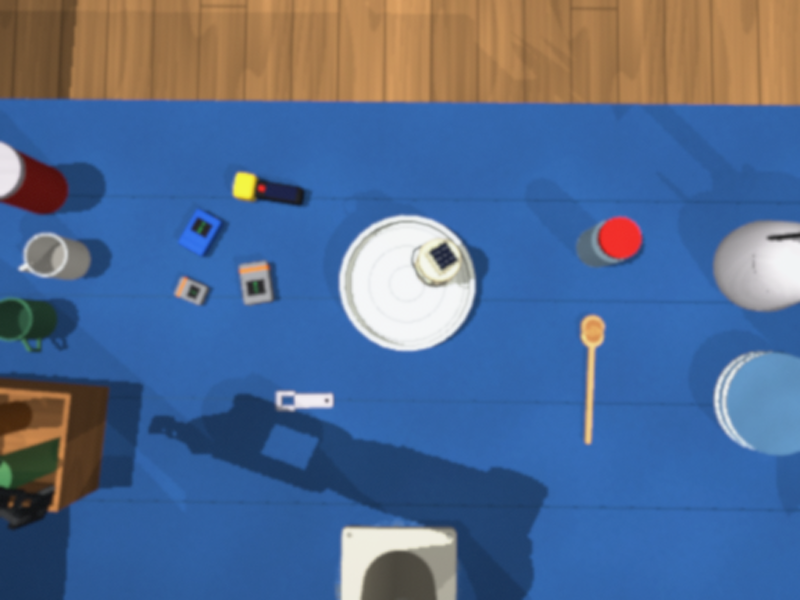

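View pics/s_big.png

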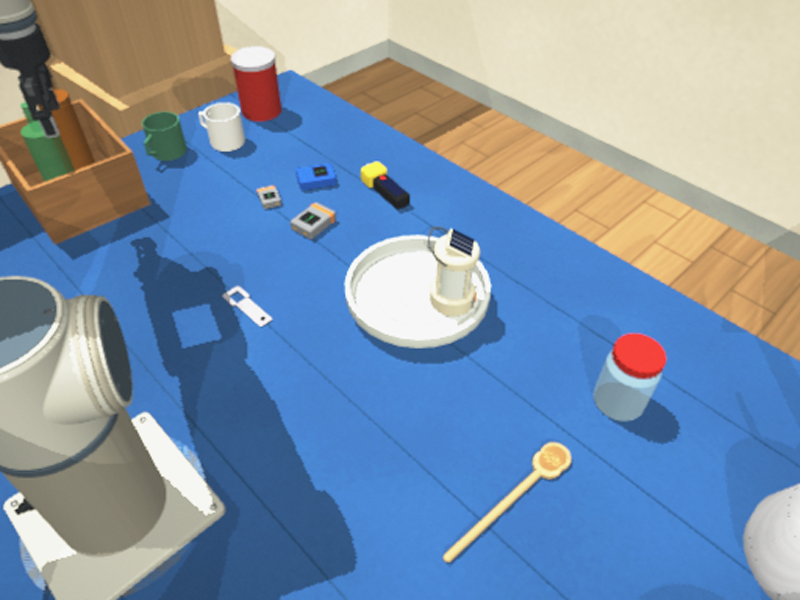

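Top view (800x600 picture): pack candidates are blue at (200,232), small grey at (192,290) and large grey with an orange band at (256,283). Blue is excluded, and the larger grey one at (256,283) fits. The turntable is at (408,283), with the lantern at its upper right (440,260). Next I'll confirm with a crop and take wrist views over the pack and the turntable.

```bash
python3 - <<'E'
from h import *
t=load("top");s=load("side")
k=512/800
P=onz(t,256*k,283*k,.024); A=onz(t,408*k,283*k,.046); print("pack",P,"axis",A)
print("lantern top tri",tri([(t,441*k,257*k),(s,461*k,242*k)]))
print("pack tri",tri([(t,256*k,283*k),(s,314*k,218*k)]))
# wrist views: camera is offset by tool z; look from 2 places
J=manip.get_joint_positions(); T=manip.get_ee_rot()
for i,(x,y,a) in enumerate([(0.50,0.27,np.pi/2),(0.56,0.17,np.pi/2)]):
    o=down(a)
    if R.from_rotvec(o).as_matrix()[0,2]<0: o=down(a+np.pi)
    q=manip.solve_ik([x,y,.27],o); print(q)
    manip.move_to([x,y,.27],o); c=snap("wrist",f"w{i+1}")
    print(manip.get_time(),[np.round(proj(c,p),0) for p in(P,A)])
im=np.hstack([cv2.imread(f"pics/w{i}.png") for i in(1,2)]); cv2.imwrite("pics/w12.png",cv2.resize(im,(800,300),interpolation=cv2.INTER_AREA))
c1=cv2.resize(load("top")["image"][120:260,100:320],(800,509),interpolation=cv2.INTER_CUBIC); cv2.imwrite("pics/tc.png",c1[:,:,::-1])
E
```

```text
pack [0.57527663 0.28235426 0.024     ] axis [ 0.57689571 -0.01228204  0.046     ]
lantern top tri [ 0.61409979 -0.0672147   0.15598821]
pack tri [0.57735076 0.28304631 0.01637677]
[ 4.74189984e-01  3.20933892e-01  1.74283361e+00 -4.44089210e-16
  1.07782515e+00 -1.09660634e+00]
1.6417 [array([267., 219.]), array([ 40., 226.])]
[ 2.74394991e-01  3.46266407e-01  1.70559335e+00 -4.44089210e-16
  1.08973290e+00 -1.29640134e+00]
2.2333 [array([346., 176.]), array([110., 181.])]
```

View pics/w12.png

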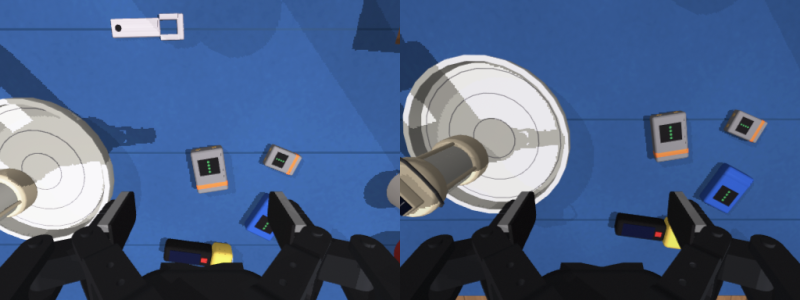

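View pics/tc.png

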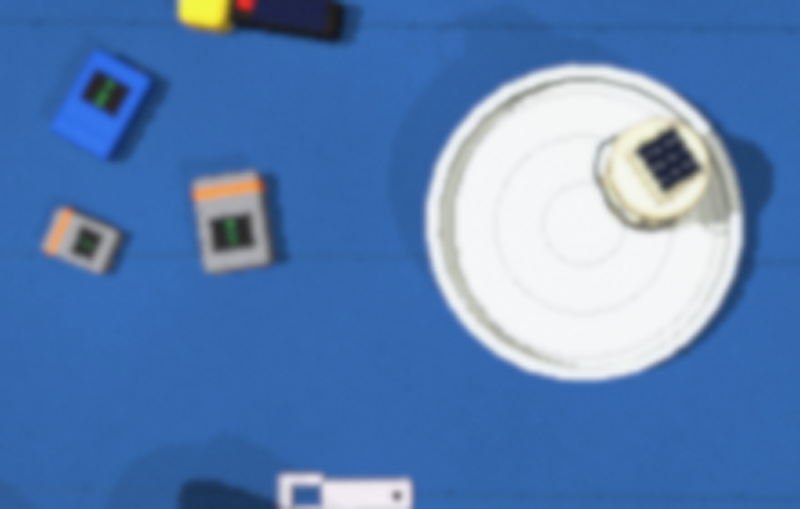

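The crop confirms it: the large grey pack with the orange band is at crop pixel (233,222), the small one at (85,240) and the blue one at (103,103). In the wrist views the large pack is at (208,168) and (668,135), and its orange band points to world +x. Next I'll fit pack and turntable silhouettes over several views.

```bash
cat > fit.py <<'E'
from h import *
from scipy.optimize import minimize
def hullmask(c,pts):
    p=np.array([proj(c,q) for q in pts]); h=cv2.convexHull((p*16).astype(np.int32).reshape(-1,1,2))
    m=np.zeros((384,512),np.uint8); cv2.fillConvexPoly(m,h,255,lineType=cv2.LINE_AA,shift=4); return m/255.
def box(x,y,yaw,zt,L=.08,W=.056,H=.024):
    c,s=np.cos(yaw),np.sin(yaw)
    return [(x+c*a*L/2-s*b*W/2,y+s*a*L/2+c*b*W/2,z) for a in(-1,1) for b in(-1,1) for z in(zt,zt-H)]
def cyl(x,y,zt,r=.128,h=.04):
    t=np.linspace(0,2*np.pi,73); return [(x+r*np.cos(a),y+r*np.sin(a),z) for a in t for z in(zt,zt-h)]
def sat(c,th): 
    h=cv2.cvtColor(c["image"],cv2.COLOR_RGB2HSV); return ((h[...,1]<th)|((h[...,0]<35)&(h[...,2]>60))).astype(float)
def cost(ms,fn,ign):
    def f(p):
        e=0
        for c,m,w in ms:
            g=hullmask(c,fn(*p)); e+=np.sum(np.abs(g-m)*w)/np.sum(m*w)
        return e
    return f
E
python3 - <<'E'
from fit import *
V={n:load(n) for n in("top","side","w1","w2")}
def run(fn,p0,names,rad,d,ex=None):
    ms=[]
    for n in names:
        c=V[n]; m=sat(c,120); w=np.zeros((384,512)); u=proj(c,[p0[0],p0[1],.02]); u2=proj(c,[p0[0]+rad,p0[1],.02])
        cv2.circle(w,tuple(int(round(v)) for v in u),int(np.hypot(u[0]-u2[0],u[1]-u2[1])*1.05),1.,-1)
        if ex is not None:
            h=hullmask(c,cyl(*ex,.19,.06,.17)); w[h>0]=0
        ms.append((c,m*w,w))
    n=len(p0); S=np.vstack([p0]+[np.array(p0)+np.eye(n)[i]*d[i] for i in range(n)])
    r=minimize(cost(ms,fn,None),p0,method="Nelder-Mead",options=dict(initial_simplex=S,xatol=1e-5,fatol=1e-5))
    print(names,np.round(r.x,4),round(r.fun/len(names),4)); return r.x
for ns in(("top","w1","w2"),("w1","w2"),("top","side")): run(box,[.576,.283,.05,.024],ns,.06,[.006,.006,.15,.008])
for ns in(("top","w2"),("top","side"),("top",)): run(cyl,[.577,-.012,.046],ns,.15,[.006,.006,.01],ex=(.607,-.055))
for n in("top","side"):
    c=V[n]; im=c["image"]; u=np.array(proj(c,[.614,-.067,.156])); y,x=np.mgrid[:384,:512]
    m=((np.hypot(x-u[0],y-u[1])<16)&(im.max(2)<95)).astype(np.uint8)
    k,l,st,ce=cv2.connectedComponentsWithStats(m); i=1+np.argmax(st[1:,4]); r=cv2.minAreaRect(np.argwhere(l==i)[:,::-1].astype(np.float32)); print(n,st[i,4],ce[i],r,np.round(cv2.boxPoints(r),1).tolist())
E
```

```text
('top', 'w1', 'w2') [0.5784 0.2852 0.1782 0.0183] 0.0962
('w1', 'w2') [0.5787 0.2844 0.1735 0.0178] 0.0818
('top', 'side') [0.5785 0.2873 0.1802 0.0189] 0.1351
('top', 'w2') [ 0.578  -0.0106  0.0624] 0.0266
('top', 'side') [ 0.5779 -0.0097  0.0632] 0.034
('top',) [ 0.5778 -0.0095  0.0594] 0.0157
top 141 [283.34042553 163.37588652] ((283.4230651855469, 163.3845977783203), (13.31280517578125, 10.816652297973633), 56.3099365234375) [[275.20001220703125, 160.8000030517578], [284.20001220703125, 154.8000030517578], [291.6000061035156, 165.89999389648438], [282.6000061035156, 171.89999389648438]]
side 51 [295.50980392 151.66666667] ((295.4000244140625, 151.6999969482422), (13.863621711730957, 3.5777087211608887), 26.56505012512207) [[288.3999938964844, 150.1999969482422], [290.0, 147.0], [302.3999938964844, 153.1999969482422], [300.79998779296875, 156.39999389648438]]
```

```bash
cat >> h.py <<'E'
def ori(phi,beta,flip=1): # tool x heading phi, beta below horizontal; jaw axis horizontal
    x=np.array([np.cos(phi)*np.cos(beta),np.sin(phi)*np.cos(beta),-np.sin(beta)]); y=flip*np.array([-np.sin(phi),np.cos(phi),0])
    return R.from_matrix(np.c_[x,y,np.cross(x,y)]).as_rotvec()
def tcp(g,o): return np.array(g)-.003*R.from_rotvec(o).as_matrix()[:,0]
E
python3 - <<'E'
from fit import *
V={n:load(n) for n in("top","side","w1","w2")}
def msk(c,p,r):
    h=cv2.cvtColor(c["image"],cv2.COLOR_RGB2HSV); m=(((h[...,1]<80)|((h[...,0]<30)))).astype(np.uint8)
    m=cv2.morphologyEx(m,cv2.MORPH_OPEN,np.ones((2,2)))
    n,l,st,ce=cv2.connectedComponentsWithStats(m); u=proj(c,p); o=np.zeros_like(m)
    ii=[i for i in range(1,n) if st[i,4]<4000 and st[i,4]>40]; i=min(ii,key=lambda i:np.hypot(*(ce[i]-u)))
    cs,_=cv2.findContours((l==i).astype(np.uint8),cv2.RETR_EXTERNAL,cv2.CHAIN_APPROX_NONE); cv2.drawContours(o,[cv2.convexHull(cs[0])],-1,1,-1); return o.astype(float),st[i,4]
for ns in(("top","w1","w2"),("w1","w2"),("top","side")):
    ms=[]
    for n in ns:
        m,a=msk(V[n],[.577,.283,.024],0); ms.append((V[n],m,np.ones_like(m)))
    p0=np.array([.577,.284,.12,.024]); S=np.vstack([p0]+[p0+np.eye(4)[i]*d for i,d in enumerate([.006,.006,.1,.008])])
    r=minimize(cost(ms,box,None),p0,method="Nelder-Mead",options=dict(initial_simplex=S,xatol=1e-5,fatol=1e-5)); print(ns,np.round(r.x,4),r.fun/len(ns))
print("IK"); rd=np.radians
def chk(pos,o):
    q=manip.solve_ik(tcp(pos,o),o); return None if q is None else np.round(q,2).tolist()
for b in(15,25,35):
  for f in(1,-1):
    print(b,f,"pick",chk([.596,.286,.022],ori(.13,rd(90+b),f)))
    for ph in(-90,-56,-30,0): print("   place",ph,chk([.542,.044,.082],ori(rd(ph),rd(b),f)))
E
```

```text
('top', 'w1', 'w2') [0.578  0.2849 0.1726 0.0214] 0.09482375167835132
('w1', 'w2') [0.5797 0.2853 0.172  0.0188] 0.06791446827784682
('top', 'side') [0.5766 0.2847 0.2065 0.017 ] 0.1509001156937376
IK
15 1 pick [0.4, 0.86, 1.46, 0.08, 1.08, -1.35]
   place -90 [0.51, 0.99, 1.67, -1.0, 1.56, 1.15]
   place -56 None
   place -30 [0.5, 0.96, 2.24, 4.15, 1.34, 1.62]
   place 0 [0.12, 1.04, 2.39, 3.26, 1.6, 1.6]
15 -1 pick [0.4, 0.86, 1.46, 0.08, 1.08, 1.8]
   place -90 [0.51, 0.99, 1.67, -1.0, 1.56, -1.99]
   place -56 None
   place -30 [0.5, 0.96, 2.24, 4.15, 1.34, -1.52]
   place 0 [0.12, 1.04, 2.39, 3.26, 1.6, -1.54]
25 1 pick [0.38, 0.93, 1.33, 0.11, 1.3, -1.37]
   place -90 [0.49, 0.91, 1.71, -0.95, 1.42, 1.11]
   place -56 None
   place -30 [0.46, 0.84, 2.26, 4.14, 1.11, 1.53]
   place 0 [0.11, 0.88, 2.4, 3.25, 1.28, 1.59]
25 -1 pick [0.38, 0.93, 1.33, 0.11, 1.3, 1.77]
   place -90 [0.49, 0.91, 1.71, -0.95, 1.42, -2.04]
   place -56 None
   place -30 [0.46, 0.84, 2.26, 4.14, 1.11, -1.61]
   place 0 [0.11, 0.88, 2.4, 3.25, 1.28, -1.55]
35 1 pick [0.37, 1.02, 1.21, 0.14, 1.51, -1.38]
   place -90 [0.45, 0.82, 1.75, -0.88, 1.27, 1.04]
   place -56 None
   place -30 [0.4, 0.72, 2.25, 4.18, 0.87, 1.39]
   place 0 [0.1, 0.73, 2.38, 3.25, 0.93, 1.57]
35 -1 pick [0.37, 1.02, 1.21, 0.14, 1.51, 1.76]
   place -90 [0.45, 0.82, 1.75, -0.88, 1.27, -2.1]
   place -56 None
   place -30 [0.4, 0.72, 2.25, 4.18, 0.87, -1.75]
   place 0 [0.1, 0.73, 2.38, 3.25, 0.93, -1.57]
```

```bash
python3 - <<'E'
from h import *
rd=np.radians; b=rd(28); psi=.165
G=np.array([.5785+.018*np.cos(psi),.285+.018*np.sin(psi),.0235])
o=ori(psi,rd(90)+b); X=R.from_rotvec(o).as_matrix()[:,0]
for ph in(-60,-65,-70,-75,-80,-90):
  for z in(.082,.2):
    q=manip.solve_ik(tcp([.542,.044,z],ori(rd(ph),b)),ori(rd(ph),b)); print(ph,z,None if q is None else np.round(q,2))
manip.command_gripper(.085,60)
manip.move_to(tcp(G-.09*X,o),o)
manip.servo_line(tcp(G,o),o,rate=.08); print("F",manip.get_contact_force())
c=snap("wrist","pick")
manip.command_gripper(.03,60); print("w",manip.get_width(),manip.get_contact_force())
manip.servo_line(tcp(G+[0,0,.12],o),o,rate=.12); manip.hold(.2)
print(manip.get_width(),manip.get_contact_force(),manip.get_time())
snap("wrist","lift"); snap("side","lifts")
a=np.hstack([cv2.imread("pics/lift.png"),cv2.imread("pics/lifts.png")]); cv2.imwrite("pics/lift2.png",cv2.resize(a,(800,300),interpolation=cv2.INTER_AREA))
E
```

```text
-60 0.082 None
-60 0.2 [ 0.53  0.57  2.02 -1.29  1.16  0.97]
-65 0.082 [ 0.53  0.82  1.95 -1.3   1.15  1.17]
-65 0.2 [ 0.53  0.59  1.97 -1.22  1.22  0.95]
-70 0.082 [ 0.52  0.83  1.91 -1.21  1.19  1.14]
-70 0.2 [ 0.52  0.61  1.93 -1.14  1.27  0.94]
-75 0.082 [ 0.52  0.84  1.86 -1.13  1.23  1.12]
-75 0.2 [ 0.52  0.63  1.88 -1.08  1.32  0.94]
-80 0.082 [ 0.5   0.86  1.81 -1.06  1.28  1.11]
-80 0.2 [ 0.5   0.65  1.83 -1.02  1.38  0.94]
-90 0.082 [ 0.48  0.88  1.72 -0.93  1.37  1.09]
-90 0.2 [ 0.48  0.68  1.74 -0.91  1.48  0.94]
F [-0.10699229  0.71035635  0.09816118]
w 0.05462791977714241 [2.26175598 0.97535485 3.28490631]
0.05439967762644204 [ 0.78105112 -0.6662967  -2.49661168] 6.3917
```

View pics/lift2.png

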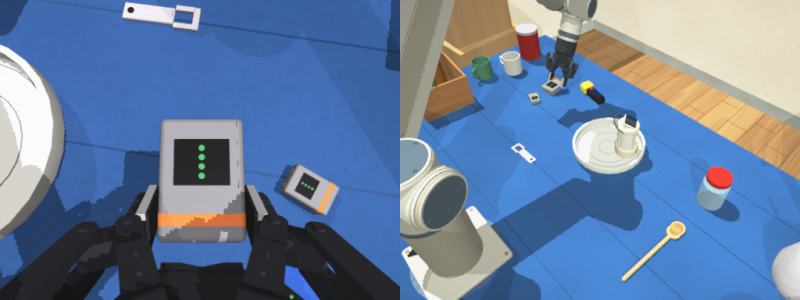

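The pack is held square in the jaws, at about (200,180) in the left picture, with the orange band at (200,220). I'll compare its outline in the hand before and after lifting (sag), then move to the place pose.

```bash
python3 - <<'E'
from fit import *
for n in("pick","lift"):
    c=load(n); h=cv2.cvtColor(c["image"],cv2.COLOR_RGB2HSV)
    m=(h[...,1]<60)&(h[...,2]>90); m[:,:200]=0; m[:,312:]=0
    r=[np.where(m[:,u])[0].min() for u in(225,255,290)]
    row=[(np.where(m[v])[0].min(),np.where(m[v])[0].max()) for v in(170,190,220)]
    g=(h[...,0]>40)&(h[...,0]<80)&(h[...,1]>100)&(h[...,2]>100); g[:,:200]=0;g[:,312:]=0
    n_,l,st,ce=cv2.connectedComponentsWithStats(g.astype(np.uint8)); ce=ce[1:][st[1:,4]>8]; print(n,r,row,np.round(ce,1).tolist())
# predicted for nominal pose and sag, in lift
c=load("lift"); b=np.radians(28); psi=.165; o=ori(psi,np.pi/2+b)
p=np.array(manip.get_position()); Rm=R.from_rotvec(manip.get_ee_rot()).as_matrix(); G=p+.003*Rm[:,0]
j=Rm[:,1]; ex=np.array([np.cos(psi),np.sin(psi),0])
for s in(-20,-10,0,10,20):
    Q=R.from_rotvec(np.radians(s)*j)
    print(s,[np.round(proj(c,G+Q.apply(-ex*(.018+a)+[0,0,-.0115+dz])),1).tolist() for a,dz in((.04,.012),(.04,-.012),(-.04,.012))])
E
```

```text
pick [np.int64(152), np.int64(152), np.int64(152)] [(np.int64(205), np.int64(310)), (np.int64(205), np.int64(310)), (np.int64(204), np.int64(311))] [[257.6, 188.4], [257.7, 200.1], [257.7, 212.0], [257.7, 224.1]]
lift [np.int64(8), np.int64(11), np.int64(153)] [(np.int64(206), np.int64(310)), (np.int64(205), np.int64(310)), (np.int64(204), np.int64(311))] [[257.5, 188.8], [257.7, 200.6], [257.8, 212.5], [257.8, 224.6]]
-20 [[260.2, 170.4], [259.9, 191.4], [260.7, 318.4]]
-10 [[260.3, 161.4], [260.0, 178.6], [260.6, 318.9]]
0 [[260.4, 154.3], [260.1, 166.8], [260.5, 317.9]]
10 [[260.6, 149.7], [260.3, 156.4], [260.5, 315.5]]
20 [[260.8, 148.4], [260.4, 147.7], [260.4, 311.8]]
```

```bash
python3 - <<'E'
from h import *
b=np.radians(28); ph=np.radians(-68); o=ori(ph,b)
G=np.array([.5374,.0546,0])
p=np.array(manip.get_position()); manip.servo_line(p+[0,0,.08],rate=.2)
manip.move_to(tcp(G+[0,0,.2],o),o)
manip.servo_line(tcp(G+[0,0,.095],o),o,rate=.12); manip.hold(.15)
f0=np.array(manip.get_contact_force()); print(f0,manip.get_time(),manip.get_width())
z=.09
for z in np.arange(.09,.074,-.0015):
    manip.servo_line(tcp(G+[0,0,z],o),o,rate=.02); f=np.array(manip.get_contact_force())-f0
    print(round(z,4),np.round(f,1))
    if f[2]>2.5: break
print(manip.get_time())
snap("side","pl");snap("top","plt");snap("wrist","plw")
a=np.hstack([cv2.resize(load("pl")["image"][100:260,180:360],(400,356),interpolation=cv2.INTER_CUBIC),cv2.resize(load("plt")["image"][110:270,170:350],(400,356),interpolation=cv2.INTER_CUBIC)])
cv2.imwrite("pics/pl2.png",a[:,:,::-1])
E
```

```text
[-0.33654407 -0.02245075 -1.11302906] 10.2083 0.054279042408829206
0.09 [-0.1  0.6 -0.3]
0.0885 [ 0.1  0.1 -0.8]
0.087 [ 0.1 -0.6 -1.4]
0.0855 [ 0.4 -0.2 -1.3]
0.084 [-0.   0.6  0.7]
0.0825 [ 0.9 -0.3 -0.5]
0.081 [-0.3 -0.2 -0.5]
0.0795 [ 0.1  0.1 -0.1]
0.078 [-3.3  2.5  8.8]
12.6083
```

View pics/pl2.png

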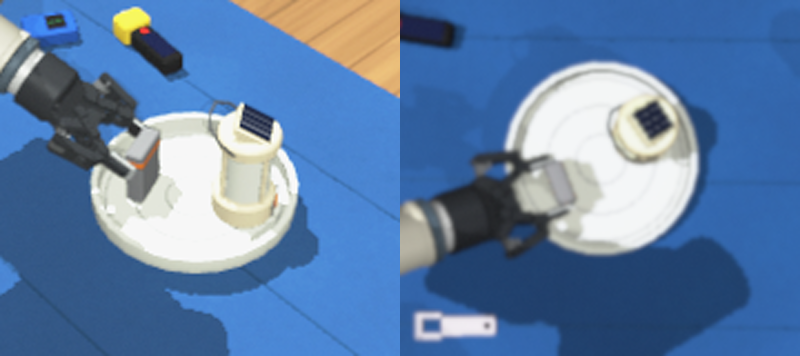

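Contact came at grasp height 78–79 mm, as expected for the pack's foot on the 20 mm floor. The pictures show the pack upright in the free half, opposite the lantern. I'll release it, back off along the tool and check.

```bash
python3 - <<'E'
from h import *
b=np.radians(28); ph=np.radians(-68); o=ori(ph,b); X=R.from_rotvec(o).as_matrix()[:,0]
G=np.array([.5374,.0546,.0787])
manip.servo_line(tcp(G,o),o,rate=.02)
manip.command_gripper(.066); print(manip.get_width(),manip.get_contact_force())
manip.command_gripper(.085)
manip.servo_line(tcp(G-.10*X,o),o,rate=.08)
p=np.array(manip.get_position()); manip.servo_line(p+[-.0,.0,.12],rate=.2)
# view from above turntable
o2=down(-np.pi/2)
if R.from_rotvec(o2).as_matrix()[0,2]<0: o2=down(np.pi/2)
P=[.46,-.01,.36]
print(manip.solve_ik(P,o2)); manip.move_to(P,o2); manip.hold(.1)
c=snap("wrist","v1"); snap("side","v1s"); snap("top","v1t"); print(manip.get_time(),manip.get_position())
a=np.hstack([cv2.resize(load("v1s")["image"][100:260,180:380],(375,300),interpolation=cv2.INTER_CUBIC),cv2.resize(c["image"],(400,300))])
cv2.imwrite("pics/v2.png",a[:,:,::-1])
E
```

```text
0.06599171903725808 [-0.225781    0.35485957 -0.72207696]
[-4.76020457e-02  5.18587722e-02  1.86119171e+00 -4.44089210e-16
  1.22854217e+00 -1.61839837e+00]
18.1583 [ 0.45999175 -0.00980722  0.35980856]
```

View pics/v2.png

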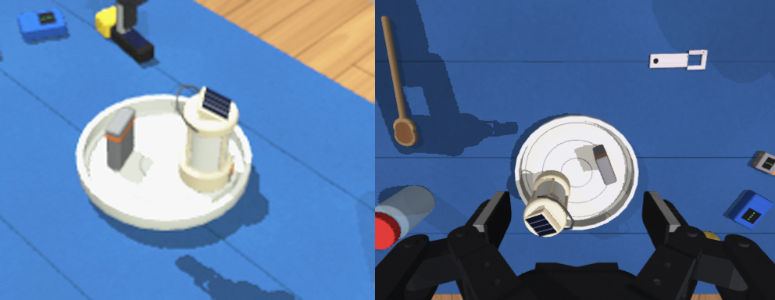

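The pack stands upright on its end at (120,140) in the left picture and (605,163) in the right; the lantern has not moved. Now I'll measure the lantern's yaw from the solar-cell corners in two views.

```bash
cat > yaw.py <<'E'
from fit import *
def quad(c,p0=None,r=30,th=80,p=None):
    im=c["image"]; u=np.array(proj(c,p0)) if p is None else np.array(p); y,x=np.mgrid[:384,:512]
    h=cv2.cvtColor(im,cv2.COLOR_RGB2HSV)
    m=((np.hypot(x-u[0],y-u[1])<r)&(im.max(2)<th)).astype(np.uint8)
    m=cv2.morphologyEx(m,cv2.MORPH_CLOSE,np.ones((3,3)))
    k,l,st,ce=cv2.connectedComponentsWithStats(m)
    i=max(range(1,k),key=lambda i:st[i,4]); cs,_=cv2.findContours((l==i).astype(np.uint8),cv2.RETR_EXTERNAL,cv2.CHAIN_APPROX_NONE)
    h=cv2.convexHull(cs[0]); q=cv2.approxPolyN(h,4,ensure_convex=True).reshape(-1,2).astype(float)
    return q,st[i,4],ce[i]
def cell(p,az,sl,w=.052,l=.05): # centre, front azimuth, slope
    f=np.array([np.cos(az)*np.cos(sl),np.sin(az)*np.cos(sl),-np.sin(sl)]); s=np.array([-np.sin(az),np.cos(az),0])
    return [np.array(p)+a*f*l/2+b*s*w/2 for a,b in((1,1),(1,-1),(-1,-1),(-1,1))]
def fitcell(obs,x0): # obs: (cam,quad); params x,y,z,az,slope,w,l
    from scipy.optimize import least_squares
    from itertools import permutations
    def res(v):
        e=[]
        for c,q in obs:
            m=np.array([proj(c,t) for t in cell(v[:3],v[3],v[4],v[5],v[6])])
            best=min((np.roll(qq,k,0)-m for qq in(q,q[::-1]) for k in range(4)),key=lambda d:np.sum(d**2)); e.append(best.ravel()/len(obs))
        return np.concatenate(e)
    return least_squares(res,x0)
E
python3 - <<'E'
from yaw import *
cs=[load("v1"),load("v1t"),load("v1s")]; P=[.614,-.067,.152]
obs=[]
for c,r,th in zip(cs,(24,14,14),(85,95,95)):
    q,a,ce=quad(c,P,r,th); print(a,ce.round(1),q.round(0).tolist(),np.round(proj(c,P),0)); obs.append((c,q))
for o in(obs,obs[:2],[obs[0],obs[2]]):
    r=fitcell(o,[*P,np.radians(-56),.6,.045,.05]); print(np.round(r.x,3),np.degrees(r.x[3]),r.cost)
# fit platter axis again with v1 + top
V={"v1":cs[0],"v1t":cs[1]}
ms=[]
for c in V.values():
    m=sat(c,100); w=np.zeros((384,512)); u=proj(c,[.578,-.01,.046]);u2=proj(c,[.728,-.01,.046]); cv2.circle(w,tuple(int(round(v)) for v in u),int(np.hypot(u[0]-u2[0],u[1]-u2[1])*1.05),1.,-1)
    w[hullmask(c,cyl(.611,-.06,.19,.06,.17))>0]=0; ms.append((c,cv2.morphologyEx(m,cv2.MORPH_CLOSE,np.ones((9,9)))*w,w))
for k in([0],[1],[0,1]):
    p0=np.array([.578,-.01]); S=np.vstack([p0,p0+[.006,0],p0+[0,.006]])
    r=minimize(cost([ms[i] for i in k],lambda x,y:cyl(x,y,.046),None),p0,method="Nelder-Mead",options=dict(initial_simplex=S)); print("axis",k,r.x,r.fun)
E
```

```text
579 [212.  288.1] [[232.0, 297.0], [211.0, 302.0], [193.0, 280.0], [213.0, 274.0]] [215. 285.]
149 [283.5 163.5] [[292.0, 166.0], [283.0, 172.0], [275.0, 161.0], [284.0, 155.0]] [283. 164.]
139 [295.  154.7] [[302.0, 153.0], [300.0, 163.0], [288.0, 156.0], [290.0, 147.0]] [294. 156.]
[ 0.614 -0.07   0.158 -0.984  0.404  0.039  0.037] -56.383227292744984 0.44415017968272574
[ 0.615 -0.07   0.158 -0.982  0.405  0.04   0.037] -56.25940388762256 0.792196560552522
[ 0.614 -0.07   0.159 -0.994  0.399  0.04   0.037] -56.940364784796344 0.3330460050947108
axis [0] [ 0.57761456 -0.01167029] 0.007768640072403873
axis [1] [ 0.55127539 -0.00911558] 0.13394168216055086
axis [0, 1] [ 0.57497581 -0.01054652] 0.19582230924561697
```

```bash
cat >> h.py <<'E'
AX=np.array([.5778,-.0112])
def lip(a,z,flip=0,r=.124): # a: azimuth deg of pinch
    a=np.radians(a); o=down(a+np.pi*flip); return tcp([AX[0]+r*np.cos(a),AX[1]+r*np.sin(a),z],o),o
E
python3 - <<'E'
from h import *
best={}
for fl in(0,1):
  for e in(60,75,90,105):
    Q=[manip.solve_ik(*lip(e+d,.042,fl)) for d in(123.5,90,60,30,0)]
    print(fl,e,[None if q is None else np.round(q,1).tolist()[::5] for q in Q])
E
```

```text
0 60 [None, [0.1, -2.5], [0.2, -1.9], [0.2, -1.4], [0.1, -0.9]]
0 75 [None, None, [0.1, -2.2], [0.2, -1.7], [0.2, -1.2]]
0 90 [[-0.2, 2.4], None, [0.1, -2.5], [0.2, -1.9], [0.2, -1.4]]
0 105 [[-0.2, 2.1], None, None, [0.1, -2.2], [0.2, -1.7]]
1 60 [[-0.1, -0.1], [0.1, 0.6], [0.2, 1.2], [0.2, 1.7], [0.1, 2.2]]
1 75 [[-0.1, -0.5], [0.0, 0.3], [0.1, 0.9], [0.2, 1.5], [0.2, 2.0]]
1 90 [[-0.2, -0.8], [-0.1, -0.1], [0.1, 0.6], [0.2, 1.2], [0.2, 1.7]]
1 105 [[-0.2, -1.1], [-0.1, -0.4], [0.0, 0.3], [0.1, 0.9], [0.2, 1.5]]
```

```bash
python3 - <<'E'
from h import *
s=213.5
manip.command_gripper(.04,40)
manip.move_to(*lip(s,.16,1)); 
manip.servo_line(*lip(s,.07,1),rate=.12); manip.hold(.1); f0=np.array(manip.get_contact_force())
manip.servo_line(*lip(s,.0425,1),rate=.05); print("down",np.round(np.array(manip.get_contact_force())-f0,1))
manip.command_gripper(.0,40); manip.hold(.1); print("grip",manip.get_width(),np.round(np.array(manip.get_contact_force())-f0,1),manip.get_time())
a=s
for i in range(5):
    a-=4; manip.servo_line(*lip(a,.0425,1),rate=.03)
    print(a,np.round(np.array(manip.get_contact_force())-f0,1),round(manip.get_width(),4))
    if np.linalg.norm(np.array(manip.get_contact_force())-f0)>25: print("ABORT");break
print(manip.get_time()); np.save("f0.npy",f0)
c=snap("wrist","t1"); snap("side","t1s")
im=np.hstack([cv2.resize(load("t1s")["image"][100:260,160:360],(375,300),interpolation=cv2.INTER_CUBIC),cv2.resize(c["image"],(400,300))])
cv2.imwrite("pics/t1v.png",im[:,:,::-1])
E
```

```text
down [ 0.6 -0.8  0.4]
grip 0.00735796914777275 [ 3.6  3.1 -1.6] 21.7
209.5 [ 4.   3.2 -1.3] 0.0073
205.5 [4.4 2.6 0.4] 0.0074
201.5 [4.8 3.  0.6] 0.0074
197.5 [4.7 2.5 1.2] 0.0074
193.5 [4.6 0.4 2.7] 0.0072
23.9083
```

View pics/t1v.png

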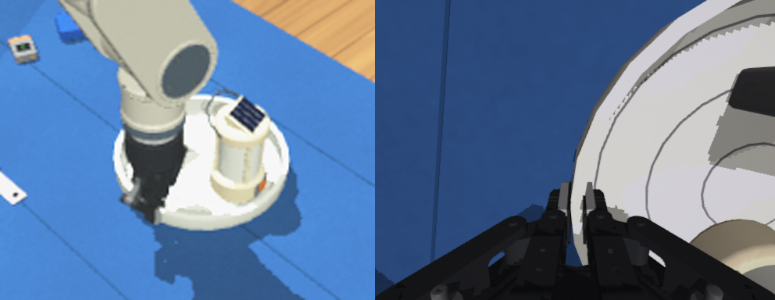

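The pinch holds the lip (at (578,225) in the wrist picture) with about 5 N of side force, and the turntable, lantern and pack turn together. I'll continue to 90°.

```bash
python3 - <<'E'
from yaw import *
f0=np.load("f0.npy"); a=193.5
while a>90.01:
    a=max(90,a-5); manip.servo_line(*lip(a,.0425,1),rate=.035)
    f=np.array(manip.get_contact_force())-f0
    if a%20<5: print(round(a,1),np.round(f,1),round(manip.get_width(),4))
    if np.linalg.norm(f)>25: print("ABORT",a,f);break
manip.hold(.2); print(manip.get_time())
for n in("side","top","wrist"): snap(n,"e_"+n)
cs=[load("e_side"),load("e_top")]
g=proj(cs[0],[.506,-.011,.158]); t=proj(cs[1],[.506,-.011,.158]); print(g,t)
u,v=map(int,g); u2,v2=map(int,t)
im=np.hstack([cv2.resize(cs[0]["image"][v-40:v+80,u-60:u+100],(400,300),interpolation=cv2.INTER_CUBIC),cv2.resize(cs[1]["image"][v2-80:v2+40,u2-80:u2+80],(400,300),interpolation=cv2.INTER_CUBIC)])
cv2.imwrite("pics/ev.png",im[:,:,::-1]); print(u,v,u2,v2)
E
```

```text
183.5 [4.1 1.4 5.5] 0.0075
163.5 [ 3.3 -0.2  9. ] 0.0073
143.5 [ 1.2  1.3 10.4] 0.0072
123.5 [-1.2  4.7 11.4] 0.0072
103.5 [-1.6  8.2 10.9] 0.0071
33.7417
(np.float64(248.00573336954918), np.float64(163.43944298739802)) (np.float64(261.19749760951095), np.float64(204.36342105784018))
248 163 261 204
```

View pics/ev.png

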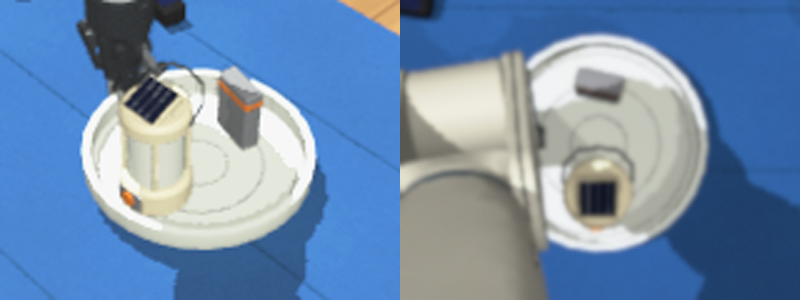

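Lantern and pack are standing. The solar cell (598,200) and switch (597,230) face the bottom of the top picture, towards the robot. Now I'll measure the remaining yaw error.

```bash
python3 - <<'E'
from yaw import *
cs=[load("e_side"),load("e_top")]; pp=[(248,163),(261,204)]
pp=[(248-60+152*.4,163-40+100*.4),(261-80+198*.4,204-80+200*.4)]
obs=[]
for c,p,r,th in zip(cs,pp,(15,13),(95,95)):
    q,a,ce=quad(c,None,r,th,p=p); print(p,a,ce.round(1),q.tolist()); obs.append((c,q))
X0=[.506,-.011,.158,np.pi,.404,.039,.037]
for o in(obs,):
    r=fitcell(o,X0); print(np.round(r.x,3),np.degrees(r.x[3]),r.cost)
# robust: area IoU fit with fixed dims, params x,y,az
def mask(c,p,r,th):
    y,x=np.mgrid[:384,:512]; m=((np.hypot(x-p[0],y-p[1])<r)&(c["image"].max(2)<th)).astype(np.uint8); return cv2.morphologyEx(m,cv2.MORPH_CLOSE,np.ones((3,3))).astype(float)
for tag,cc,ps,x0 in(("start",[load("v1s"),load("v1t"),load("v1")],[(295,154.7),(283.5,163.5),(212,288)],[.614,-.07,.158,-.985]),("end",cs,pp,[.506,-.011,.158,np.pi])):
  M=[(c,mask(c,p,r,90),np.ones((384,512))) for c,p,r in zip(cc,ps,(15,13,24))]
  for k in([0,1],[1],[0]):
    x=np.array(x0); S=np.vstack([x]+[x+np.eye(4)[i]*d for i,d in enumerate((.004,.004,.004,.1))])
    r=minimize(cost([M[i] for i in k],lambda x,y,z,az:cell([x,y,z],az,.404,.040,.038),None),x,method="Nelder-Mead",options=dict(initial_simplex=S,xatol=1e-5,fatol=1e-6,maxiter=600))
    print(tag,k,np.round(r.x[:3],3),round(np.degrees(r.x[3]),2),round(r.fun/len(k),3))
# switch: orange pixels
for c,n in zip(cs,"st"):
    h=cv2.cvtColor(c["image"],cv2.COLOR_RGB2HSV); m=((h[...,0]<16)&(h[...,1]>120)&(h[...,2]>120)).astype(np.uint8)
    k,l,st,ce=cv2.connectedComponentsWithStats(m); print(n,[(ce[i].round(1).tolist(),int(st[i,4]),np.round(onz(c,*ce[i],.037),3).tolist()) for i in range(1,k) if 3<st[i,4]<120 and 180<ce[i][0]<320 and ce[i][1]>130])
E
```

```text
(248.8, 163.0) 309 [246.3 159.3] [[269.0, 149.0], [248.0, 172.0], [234.0, 161.0], [240.0, 149.0]]
(260.2, 204.0) 187 [259.6 202.8] [[266.0, 209.0], [253.0, 209.0], [253.0, 197.0], [266.0, 195.0]]
[ 0.51  -0.006  0.171  3.304  0.653  0.046  0.049] 189.29927298937145 22.413208427296134
start [0, 1] [ 0.616 -0.068  0.156] -47.56 0.395
start [1] [ 0.648 -0.089 -0.088] -57.25 0.099
start [0] [ 0.617 -0.069  0.156] -47.14 0.276
end [0, 1] [ 0.508 -0.005  0.158] 182.57 0.364
end [1] [ 0.51  -0.005  0.156] 176.68 0.326
end [0] [ 0.504 -0.01   0.166] 186.39 0.385
s [([283.9, 162.9], 35, [0.673, 0.013, 0.037]), ([238.9, 201.9], 18, [0.475, -0.009, 0.037])]
t []
```

The dark masks merged with the gripper and shadow, so I'll read the cell edges from an enlarged crop.

```bash
python3 - <<'E'
from h import *
s=load("e_side")["image"][140:176,228:268]; t=load("e_top")["image"][186:222,240:280]
im=np.hstack([cv2.resize(i,(400,360),interpolation=cv2.INTER_CUBIC) for i in(s,t)])
cv2.imwrite("pics/ez.png",im[:,:,::-1])
E
```

```text
(no output)
```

View pics/ez.png

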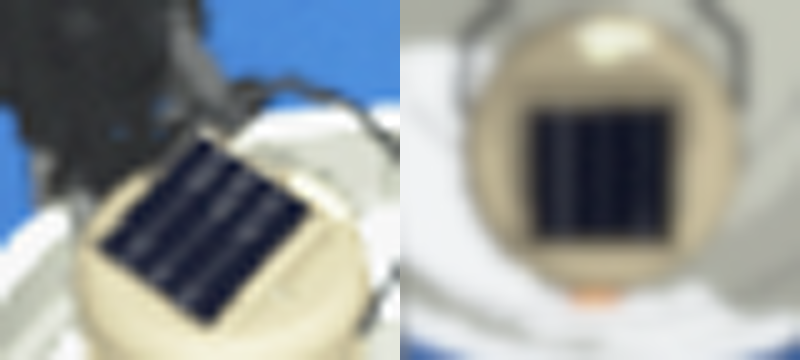

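```bash
python3 - <<'E'
from yaw import *
s,t=load("e_side"),load("e_top")
f=lambda L,u,v:np.array([((x+.5)/10-.5+u,(y+.5)/10-.5+v) for x,y in L])
qs=f([(205,137),(310,208),(207,326),(100,245)],228,140); qt=f([(531,106),(676,103),(671,240),(534,241)],240-40,186)
X0=[.506,-.011,.158,np.pi,.404,.039,.037]
r=fitcell([(s,qs),(t,qt)],X0); print(np.round(r.x,3),np.degrees(r.x[3]),r.cost,np.round(r.fun,2))
# side only, with dims and slope and height fixed
from scipy.optimize import least_squares
for nm,c,q in(("side",s,qs),("top",t,qt)):
    def g(v):
        m=np.array([proj(c,p) for p in cell([v[0],v[1],.158],v[2],.40,.040,.037)])
        return min((np.roll(qq,k,0)-m for qq in(q,q[::-1]) for k in range(4)),key=lambda d:np.sum(d**2)).ravel()
    r=least_squares(g,[.506,-.011,np.pi]); print(nm,r.x[:2],np.degrees(r.x[2]),r.cost)
# edge directions with corners on own heights: front edge & back edge horizontals
zf,zb=.158-.0185*np.sin(.4),.158+.0185*np.sin(.4)
for nm,c,q,ids in(("side",s,qs,(3,2,0,1)),("top",t,qt,(3,2,0,1))):
    a,b,d,e=[onz(c,*q[i],z) for i,z in zip(ids,(zf,zf,zb,zb))]
    print(nm,"front",np.degrees(np.arctan2(*(b-a)[[0,1]])),"back",np.degrees(np.arctan2(*(e-d)[[0,1]])),"sides",np.degrees(np.arctan2(*(d-a)[[1,0]])),np.degrees(np.arctan2(*(e-b)[[1,0]])))
o=onz(s,238.9,201.9,.037);print(o, "lip pose",manip.get_position(),manip.get_contact_force(),manip.get_width())
E
```

```text
[ 0.51  -0.007  0.157  3.155  0.398  0.038  0.039] 180.7741189839518 0.0484875898040899 [-0.    0.14 -0.09 -0.15  0.03  0.04 -0.04 -0.04 -0.1  -0.06  0.11 -0.02
 -0.02  0.07  0.07 -0.07]
side [ 0.50870083 -0.00834523] 179.42640010925203 0.5318578313529584
top [ 0.50996559 -0.00740162] 181.10878551051667 0.7869852288379167
side front -179.15508888209004 back 178.91542569868693 sides -0.783901463407335 3.065511153410669
top front 178.87188399598764 back 178.12029652866076 sides 1.903709946869584 -0.6855344833204815
[ 0.4750231  -0.00840466  0.037     ] lip pose [0.57744993 0.11397166 0.04586933] [-0.26984148  9.53082523  7.11145029] 0.007412861608940078
```

```bash
python3 - <<'E'
from h import *
manip.hold(.3); print(manip.get_time(),manip.get_width(),np.abs(manip.get_joint_vel()).max(),manip.get_contact_force())
a,b=load("top")["image"].astype(int),snap("top","fin")["image"].astype(int)
for n,(x,y,w) in dict(jar=(390,153,25),spoon=(378,240,30),torch=(172,121,22),opener=(195,256,15)).items():
    print(n,np.abs(a-b)[y-w:y+w,x-w:x+w].mean().round(2))
manip.sign_off()
E
```

```text
34.1917 0.007510515592877417 0.001304204797356638 [ 0.27923291 10.8988784   8.19435613]
jar 3.65
spoon 22.16
torch 7.76
opener 63.09
the job is handed in; nothing more can be done
```

The pack stands upright on one of its 56 x 24 mm ends, behind the lantern on the turntable. I turned the turntable about 123.5° clockwise by its lip and handed in at 34.2 s, with the lip still pinched at 40 N and the arm at rest.

**Last checks**
- **Lantern direction:** it faces the front to within about 1°. The two-view fit gave 180.8° where 180° is square, the side view alone 179.4° and the top view alone 181.1°. An earlier automatic fit gave 177–189° because its dark mask merged with the gripper, so I read the cell corners from an enlarged crop instead.
- **Lantern and pack:** both were standing in place in the side and top pictures taken at the end of the turn.
- **Forces:** the force reading at hand-in was about 14 N; no reading I took went above that.
- **Other things:** I compared the top camera's start and end pictures around each one. The jar (3.7) and torch (7.8) changed little. The spoon (22) and opener (63) changed more, which I put down to the arm and its shadow over them, but I did not look at that picture. No planned path came near either, and I saw no unexpected contact force.

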